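# Open the child-resistant cap of a descaler jug

### The arm

A 6-joint arm with a two-finger parallel gripper is mounted at the origin on the work surface. World frame = base frame: x ahead of the robot, y to its left, z up, the work surface at z = 0. Lengths are in m, angles in degrees, forces in N, time in s.
With the tool pointing down it reaches from about 0.4 to 0.825 m from the base axis. Payload 7 kg.
Tool frame: the origin (TCP) lies midway between the tips of the shut fingers; the grasp point (between the pads) lies 19 mm behind it (ctrl.hold_point_z is the distance from the TCP to the grasp point, in m); z points along the fingers, y is the line along which they close (so a half turn about z gives the same grasp; the last joint's range is limited). The gripper opens to 88 mm and grips with 3 to 60 N. Pads are 19 mm wide; open, the fingers measure 130 mm over their backs; the gripper's body (78 mm by 193 mm) begins 47 mm behind the grasp point.
Start: joints at [-50.357, 20.546, 0.682, 0, -70.136, -16.507], TCP at [0.265, -0.621, 0.227] pointing down, gripper open.
Joint ranges: [-176.03, 176.03], [-82.01, 121.73], [-58.28, 71.71], [-173.87, 95.51], [-174.79, -0.11], [-173.66, 173.66]. Speed limits (degrees/s): [136.94, 136.94, 172.46, 180, 180, 180].

### API

Orientations are given as [roll, pitch, yaw] about the fixed x, y, z axes, in that order (R = Rz(yaw) Ry(pitch) Rx(roll)).
In Python, from plant import ctrl gives the robot as it stands.
- The arm moves only by the tool apply_moves, never from a script. Its argument "deltas" is a list of rows, each an object with "fingers": the finger opening in mm, from 0 to 87.6; "delta_pos": the shift along the tool's x, y, z in mm, a list of three; "angular": the turn, a rotation vector about the tool's x, y, z in degrees, a list of three. A call has 1 to 10 rows; each row is the pose to reach, as a shift and turn from the pose commanded when the call began, along the tool's axes at that moment; what a row does not reach only later rows make up. A row lasts 1/10 s, in which the tool goes at most 50 mm and 8.59 degrees, less where a joint would pass 70% of its speed; a pose out of reach is approached as far as the arm can. A call with a gripper value outside its range is refused whole. The fingers move at their own pace and stop on an object; the grip force is fixed at half the most. Time passes only in rows, so rows that repeat a pose let the fingers close. It gives the time, the measured TCP pose, the force, the opening and the grip force at its end, in the units of the state.
- ctrl.get_obs(): the state, without advancing time (a new reading comes with each control period).
- ctrl.snapshot(name): name is "scene" or "top" or "wrist"; returns the picture (384x512x3 uint8, red, green, blue); there is no depth.
- ctrl.camera_params(name): a dict with "fx", "fy", "cx", "cy" (pixels), "cam_to_world" (4x4, takes a point from camera to world coordinates); the wrist camera has in their place "mount" (4x4, takes a point from camera to tool coordinates, whose origin is the TCP and whose axes are the flange's). Camera axes: x right, y up, looking along -z (the intrinsics and any distortion apply to the point x, -y, -z); pixel columns grow to the right and rows downward; lengths in m; the calibration is good to about 2 mm. The wrist camera is an equidistant fisheye: a pixel r from the principal point sees the ray r / f radians off the axis. A picture is of the moment at which its call begins: read the wrist's pose just before it. camera_params takes no time and is no camera call.
- ctrl.close_job(): hands the job in; it is judged then, once.
The state is a dict: "clock": time; "joint_pos": joint angles; "qvel": joint speeds; "tau": joint torques, N m; "tool_pos": TCP position; "orientation": TCP orientation; "force": force on the tool from outside, world axes, zero at the start; "moment": the same for the moment, N m; "opening": finger opening in m; "gripper_force": force on a finger pad.
Only numpy, scipy, OpenCV 4.12 (cv2) and the standard library are available. Lean on these libraries where they do the work, as an engineer would, in place of code of your own. Each camera call takes 0.05 s, during which the arm holds its last target. There are 200 camera calls.

### The job

Open the jug of descaler: press its child-resistant cap down firmly against the spring until it comes up solid, keep it pressed while you turn it anticlockwise about a sixth of a turn, then ease off and lift the cap away, pressing no harder than it takes and never wrenching it. Set the cap down inside the small tray, lying flat with its open side underneath, without dropping it, and leave the bowl, mug and jar where they are.

Things in the scene. Friction and masses are not known exactly. Their poses are not given: they have to be found in the camera images.
- jug: White plastic jug, 80 x 110 mm, shoulders at 155 mm, fixed in a steel wire holder (base 110 x 140 mm) screwed to the counter. Origin: centre of the holder's underside, on the counter; z up, through neck and cap. The closed cap covers the neck from 178 to 216 mm above the origin; under the cap, down to 160 mm, there is free room for fingertips round a neck 37 mm wide.
- neck (a point): Point on the jug's axis at the closed cap's lower edge. A hidden spring resists: 10 N to start down, +0.5 N per mm. How far down the cap must go differs and cannot be seen: its lugs leave their notch 3.5 to 11.5 mm down, and 1.5 mm deeper it comes up solid (12.5 to 16.5 N of spring there). Press till solid; 18 to 22 N keeps it there. Over 38 N between cap and jug is forcing it.
- rim (a point): Top of the bayonet rim on the neck, hidden in the cap, 187 mm above the jug's origin. Held down, the cap turns anticlockwise seen from above; it is free of the rim from 48 deg of turn and meets a hard stop at about 78 deg (aim for 60 to 65; clockwise is blocked). Eased off there, it rises 4 mm on the spring, then lifts straight off, clear of the rim 10 mm above its closed height.
- cap: Round grey plastic cap with fine ribs, 48 mm diameter, 38 mm high, 28 to 56 g, open underneath (the upper 14 mm is solid); loose once unhooked. Origin: centre of its lower, open edge; z along its axis towards the top. Can be gripped across its diameter in any direction.
- cap_top (a point): Centre of the cap's top face, 38 mm above the cap's origin.
- tray: Shallow square aluminium tray standing loose on the counter, 130 x 130 mm outside, 14 mm high, walls 4 mm, floor 4 mm thick, 0.6 kg. Origin: centre of its underside, z up, sides along its x and y.
- bowl: White ceramic bowl, 140 mm across, 60 mm high; leave alone. Origin: centre of its underside.
- mug: Blue-patterned mug, 80 mm across, 90 mm high, handle on its +y side; leave alone. Origin: centre of its underside.
- jar: Glass jar with a steel lid, 76 mm across, 100 mm high; leave alone. Origin: centre of its underside.
Mind the look-alikes: they are no part of the job. There is more than one size of the cap; the one meant has the size given above. Of the things that look like the tray, the larger one is meant.

How it is judged (in metres and radians):
On the way, in this order (a step that is already met when the one before it is completed fails the run):
1. the cap is pressed down at least 3 mm and turned at least 35 deg on the jug (z of cap in the frame of jug below 0.175 m and angle between the x axis of cap and the x axis of jug, either way round above 0.61 rad and horizontal distance between cap and jug below 0.004 m), for 0.05 s.
2. the cap is lifted at least 15 mm off its closed height (z of cap in the frame of jug above 0.193 m), for 0.1 s.
At the end, for the whole second after the job is handed in: The cap lies at rest inside the tray, its centre within 50 mm of the tray's middle along both sides, its lower edge on the floor (less than 9 mm above the tray's underside), upright within 0.15 rad with the open side down; the tray is at rest flat on the counter (x of cap in the frame of tray between -0.05 and 0.05 m and y of cap in the frame of tray between -0.05 and 0.05 m and z of cap in the frame of tray between 0 and 0.009 m and angle between cap's own z axis and vertical below 0.15 rad and angle between tray's own z axis and vertical below 0.1 rad and height (world z) of tray below 0.006 m and linear speed of each of cap, tray below 0.02 m/s); the robot touches nothing.
It fails at once if more than 38 N between cap and jug (pressed too hard, or wrenched) (contact force between cap and jug above 38 N).
It fails at once if the cap is dropped into the tray (comes down faster than 0.5 m/s) (horizontal distance between cap and tray below 0.09 m and z of cap in the frame of tray below 0.02 m and linear speed of cap above 0.5 m/s).
It fails at once if the bowl is shifted by more than 30 mm or tipped (distance of bowl from where it was at the start of the episode above 0.03 m or angle between bowl's own z axis and vertical above 0.3 rad).
It fails at once if the mug is shifted by more than 30 mm or tipped (distance of mug from where it was at the start of the episode above 0.03 m or angle between mug's own z axis and vertical above 0.3 rad).
It fails at once if the jar is shifted by more than 30 mm or tipped (distance of jar from where it was at the start of the episode above 0.03 m or angle between jar's own z axis and vertical above 0.3 rad).
It also fails if it takes over 70 s, if anything falls off the work surface, if the arm or the gripper's body presses on something with over 40 N, if the wrist force passes 120 N, or if a joint passes its speed limit or range.

## Working session

There is one attempt and no reset: what is moved stays moved. The work goes in short steps, Python scripts to look and compute and a tool call to move; the robot and the scene stay as the last step left them, time stands still between calls to the robot, and variables do not carry over. Pictures are saved under pics/ and viewed, at most 10 in all, crops included, and the job is handed in when it is done.

Besides the shell and the picture viewer there is one more tool, called after "Call:" by a JSON object that holds its "api" and its "payload". apply_moves: Moves the arm, as the interface text tells. Its arguments: {"type":"object","properties":{"deltas":{"type":"array"}},"required":["deltas"]}

```bash
mkdir -p pics
cat > h.py <<'E'
import numpy as np,cv2
from plant import ctrl
from scipy.spatial.transform import Rotation as R
def ray(name,u,v,pose=None):
    p=ctrl.camera_params(name)
    x=(u-p['cx'])/p['fx'];y=(v-p['cy'])/p['fy']
    if name=='wrist':
        r=np.hypot(x,y);s=np.sin(r)/r if r>1e-9 else 1
        d=np.array([x*s,-y*s,-np.cos(r)])
        T=np.eye(4);T[:3,:3]=R.from_euler('xyz',pose[1],degrees=True).as_matrix();T[:3,3]=pose[0]
        M=T@np.array(p['mount'])
    else:
        d=np.array([x,-y,-1.]);M=np.array(p['cam_to_world'])
    d=M[:3,:3]@d
    return M[:3,3],d/np.linalg.norm(d)
def atz(name,u,v,z,pose=None):
    o,d=ray(name,u,v,pose);return o+d*(z-o[2])/d[2]
def tri(rs):
    A=sum(np.eye(3)-np.outer(d,d) for o,d in rs);b=sum((np.eye(3)-np.outer(d,d))@o for o,d in rs)
    X=np.linalg.solve(A,b);return X,[np.linalg.norm(np.cross(X-o,d)) for o,d in rs]
def snap(n,f):
    im=ctrl.snapshot(n);cv2.imwrite(f'pics/{f}.png',im[:,:,::-1]);return im
E
python3 - <<'E'
from h import *
o=ctrl.get_obs();print(o)
a=snap('scene','s0');b=snap('top','t0');c=snap('wrist','w0')
for n in('scene','top','wrist'):print(n,{k:(np.round(v,3).tolist()) for k,v in ctrl.camera_params(n).items() if not isinstance(v,str)})
cv2.imwrite('pics/s0b.png',cv2.resize(a[:,:,::-1],(800,600),interpolation=3))
cv2.imwrite('pics/t0b.png',cv2.resize(b[:,:,::-1],(800,600),interpolation=3))
E
```

```text
{'clock': 0.0, 'joint_pos': array([-5.03585606e+01,  2.05927000e+01,  6.35732565e-01, -1.99796040e-02,
       -7.01358030e+01, -1.65078336e+01]), 'qvel': array([ 0.0461326 , -0.01803417,  0.07975611,  0.03229027,  0.00857962,
       -0.03349409]), 'tau': array([ 6.16699726e-04, -5.82724428e+01,  2.93059319e+01,  6.99745819e+00,
        7.07093335e-03, -1.25412780e-04]), 'tool_pos': array([ 0.26499574, -0.62029504,  0.22562373]), 'orientation': array([ 1.79905716e+02, -8.35495741e-03, -1.56873191e+02]), 'force': array([-0.18869809, -0.20405585, -0.38121503]), 'moment': array([-0.00217446, -0.05640289, -0.03729435]), 'gripper_force': 0.0, 'opening': 0.08794913655892778}
scene {'fx': 444.983, 'fy': 444.983, 'cx': 246.604, 'cy': 186.454, 'cam_to_world': [[-0.407, -0.588, 0.699, 1.466], [0.914, -0.259, 0.314, 0.427], [-0.004, 0.766, 0.642, 0.993], [0.0, 0.0, 0.0, 1.0]]}
top {'fx': 360.234, 'fy': 360.234, 'cx': 264.378, 'cy': 188.968, 'cam_to_world': [[-0.022, 0.986, -0.167, 0.399], [-1.0, -0.023, -0.002, -0.003], [-0.006, 0.167, 0.986, 1.087], [0.0, 0.0, 0.0, 1.0]]}
wrist {'fx': 297.319, 'fy': 297.319, 'cx': 255.263, 'cy': 183.089, 'mount': [[0.0, 0.967, 0.256, 0.069], [1.0, -0.001, 0.001, 0.0], [0.001, 0.256, -0.967, -0.159], [0.0, 0.0, 0.0, 1.0]]}
```

View pics/s0b.png

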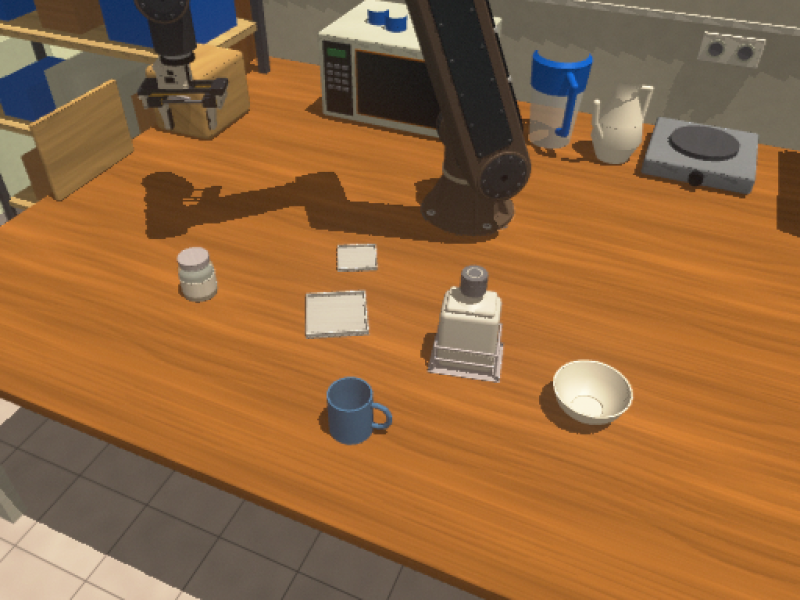

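View pics/t0b.png

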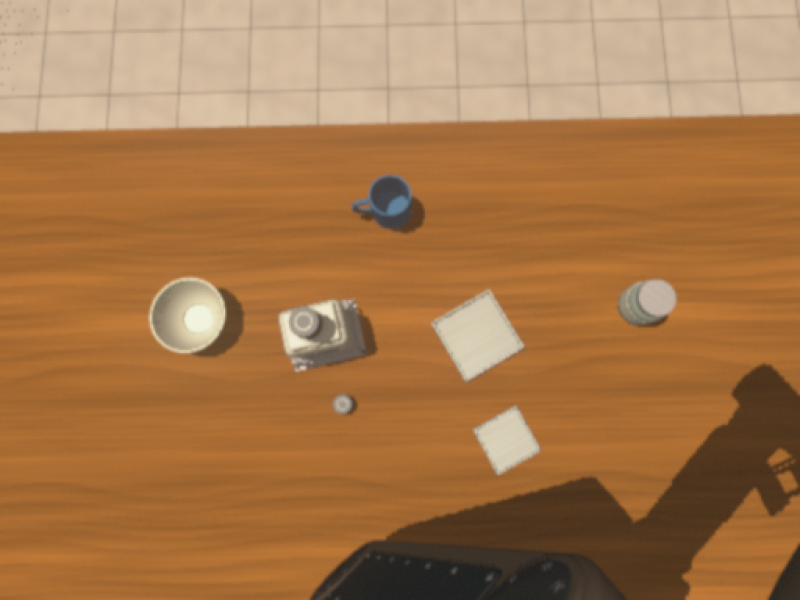

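The scene view (800x600) shows the jug with its cap at (474,275), a large tray at (337,313) and a small tray at (357,257). In the top view (800x600) they are:
- **Caps:** one on the jug at (305,322) and a smaller loose one at (343,404). The one on the jug fits 48 mm.
- **Trays:** (478,336) large and (507,440) small. The larger one is meant.

I'll confirm both in an enlarged crop.

Run:
```python
from h import *
b=cv2.imread('pics/t0.png');a=cv2.imread('pics/s0.png')
def c(im,x,y,w,h,s):return cv2.resize(im[y:y+h,x:x+w],None,fx=s,fy=s,interpolation=cv2.INTER_CUBIC)
# top: jug region (170..240,180..270)x5 ; scene cap (270..340,160..220)x5
L=np.zeros((600,800,3),np.uint8)
t=c(b,170,180,75,90,4);L[:t.shape[0],:300]=t
t=c(b,270,180,120,130,4);t=t[:,:480];L[:520,310:790]=t
t=c(a,270,160,75,58,4);L[365:365+232,:300]=t
cv2.imwrite('pics/c1.png',L)
```

```text
(no output)
```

View pics/c1.png

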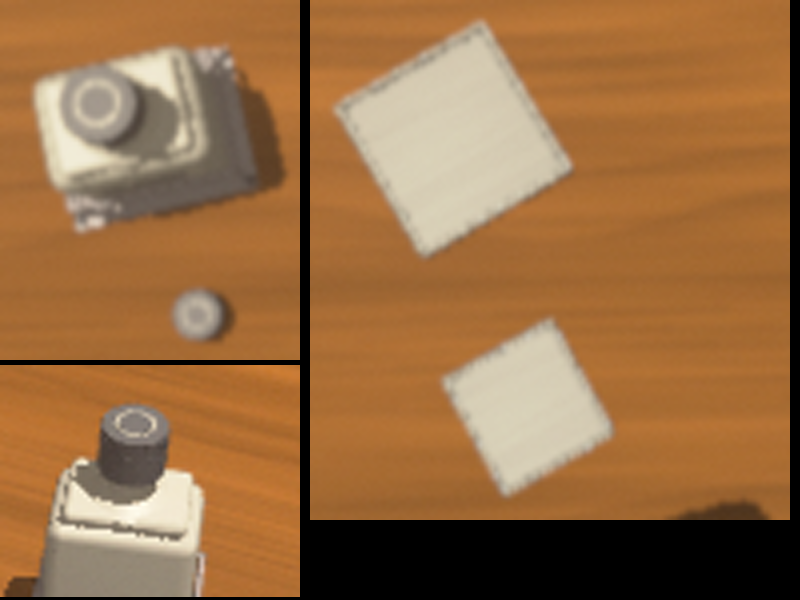

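In the crop, the jug's cap (97,101) is clearly bigger than the loose one (198,315), and the upper tray is the larger one. Next I'll locate them.

Run:
```python
from h import *
f=lambda x,o:o+(x+.5)/4-.5
t=(f(97,170),f(101,180)); s=(f(136,270),f(59,160))
X,e=tri([ray('top',*t),ray('scene',*s)]);print('captop',X,e)
C=[atz('top',f(x-310,270),f(y,180),.014)[:2] for x,y in[(482,20),(573,170),(425,258),(335,105)]]
C=np.array(C);print(C,C.mean(0),np.linalg.norm(C-np.roll(C,1,0),axis=1))
# tray from scene (800x600 picture corners)
S=np.array([atz('scene',(x+.5)/1.5625-.5,(y+.5)/1.5625-.5,.014)[:2] for x,y in[(306,292),(367,291),(368,330),(306,332)]]);print(S,S.mean(0),np.linalg.norm(S-np.roll(S,1,0),axis=1))
for n,p in dict(bowl=(188,316),mug=(391,197),jar=(657,299)).items():print(n,atz('top',p[0]/1.5625,p[1]/1.5625,.08))
e=C[1]-C[0];print('tray yaw',np.degrees(np.arctan2(e[1],e[0]))%90)
J=[(180,45),(35,85)];J=[atz('top',f(x,170),f(y,180),.155)[:2] for x,y in J];d=J[1]-J[0];print('jug',np.degrees(np.arctan2(d[1],d[0]))%180)
```

```text
captop [0.51098152 0.17200366 0.21795447] [np.float64(0.000882656615854171), np.float64(0.0008826566158541825)]
[[ 0.59108758 -0.14678919]
 [ 0.47636171 -0.2092527 ]
 [ 0.41423568 -0.09696157]
 [ 0.52898523 -0.03389875]] [ 0.50266755 -0.12172555] [0.12884469 0.13062816 0.12833137 0.13093655]
[[ 0.47236488 -0.21073899]
 [ 0.41542112 -0.08979566]
 [ 0.52775153 -0.03473239]
 [ 0.58444982 -0.14857626]] [ 0.49999684 -0.12096083] [0.12816879 0.13367827 0.12510031 0.12718146]
bowl [0.54140301 0.40690175 0.08      ]
mug [0.7572906  0.03640913 0.08      ]
jar [ 0.55284053 -0.44137745  0.08      ]
tray yaw 28.56647028557302
jug 104.3749502856537
```

```bash
cat >> h.py <<'E'
def to(p,yaw=None):
    o=ctrl.get_obs();r=R.from_euler('xyz',o['orientation'],degrees=True)
    print('t',o['clock'],'pos',np.round(o['tool_pos'],4),'ori',np.round(o['orientation'],2),'F',np.round(o['force'],1),'M',np.round(o['moment'],2),'open',o['opening'],o['gripper_force'])
    d=r.inv().apply(np.array(p)-o['tool_pos'])*1000
    y=o['orientation'][2] if yaw is None else yaw
    a=(r.inv()*R.from_euler('xyz',[180,0,y],degrees=True)).as_rotvec(degrees=True)
    print('delta',np.round(d,1),'ang',np.round(a,2))
E
python3 -c "
from h import *
to([.511,.172,.30],-123.4)"
```

```text
t 0.15 pos [ 0.2651 -0.6204  0.2258] ori [ 1.7993e+02 -1.0000e-02 -1.5687e+02] F [-0.5 -0.3 -0.3] M [-0.05 -0.01 -0.02] open 0.08776805267604443 0.0
delta [-537.5  632.1  -73.4] ang [ 7.000e-02  1.000e-02 -3.347e+01]
```

Call:
{"api": "apply_moves", "payload": {"deltas": [{"fingers":87,"delta_pos":[-20,24,-35],"angular":[0,0,-2]},{"fingers":87,"delta_pos":[-50,59,-73],"angular":[0,0,-5]},{"fingers":87,"delta_pos":[-80,94,-73],"angular":[0,0,-8]},{"fingers":87,"delta_pos":[-110,129,-73],"angular":[0,0,-11]},{"fingers":87,"delta_pos":[-140,164,-73],"angular":[0,0,-14]},{"fingers":87,"delta_pos":[-170,200,-73],"angular":[0,0,-17]},{"fingers":87,"delta_pos":[-200,235,-73],"angular":[0,0,-20]},{"fingers":87,"delta_pos":[-230,270,-73],"angular":[0,0,-23]},{"fingers":87,"delta_pos":[-255,300,-73],"angular":[0,0,-26]},{"fingers":87,"delta_pos":[-275,323,-73],"angular":[0,0,-28]}]}}

```text
clock: 1.15
tool_pos: [0.3912, -0.2136, 0.2997]
orientation: [-180.0, 0.0, -128.7]
force: [0.9, 0.7, 0.2]
opening: 0.0869
gripper_force: 0.0
```

```bash
python3 -c "
from h import *
to([.511,.172,.30],-123.4)
snap('wrist','w1')"
```

```text
t 1.15 pos [ 0.3912 -0.2136  0.2997] ori [-1.7998e+02  3.0000e-02 -1.2869e+02] F [0.9 0.7 0.2] M [ 0.01 -0.01 -0.04] open 0.08692276689904638 0.0
delta [-3.758e+02  1.475e+02 -1.000e-01] ang [-0.02  0.03 -5.29]
```

Call:
{"api": "apply_moves", "payload": {"deltas": [{"fingers":80,"delta_pos":[-30,12,0],"angular":[0,0,-1]},{"fingers":80,"delta_pos":[-75,29,0],"angular":[0,0,-2]},{"fingers":80,"delta_pos":[-120,47,0],"angular":[0,0,-3]},{"fingers":80,"delta_pos":[-165,65,0],"angular":[0,0,-4]},{"fingers":80,"delta_pos":[-210,82,0],"angular":[0,0,-5.3]},{"fingers":80,"delta_pos":[-255,100,0],"angular":[0,0,-5.3]},{"fingers":80,"delta_pos":[-300,118,0],"angular":[0,0,-5.3]},{"fingers":80,"delta_pos":[-340,133,0],"angular":[0,0,-5.3]},{"fingers":80,"delta_pos":[-376,147.5,0],"angular":[0,0,-5.3]},{"fingers":80,"delta_pos":[-376,147.5,0],"angular":[0,0,-5.3]}]}}

```text
clock: 2.2
tool_pos: [0.5131, 0.1733, 0.2982]
orientation: [180.0, -0.1, -123.4]
force: [-0.1, -0.7, 0.6]
opening: 0.0804
gripper_force: 0.0
```

Run:
```python
from h import *
to([.511,.172,.30],-123.4)
w=snap('wrist','w2')
cv2.imwrite('pics/w2b.png',cv2.resize(w[:,:,::-1],(800,600),interpolation=cv2.INTER_CUBIC))
```

```text
t 2.2 pos [0.5131 0.1733 0.2982] ori [ 1.7996e+02 -8.0000e-02 -1.2340e+02] F [-0.1 -0.7  0.6] M [-0.02  0.04 -0.02] open 0.08039228231578636 0.0
delta [ 2.2  1.  -1.8] ang [ 0.04 -0.08 -0.  ]
```

View pics/w2b.png

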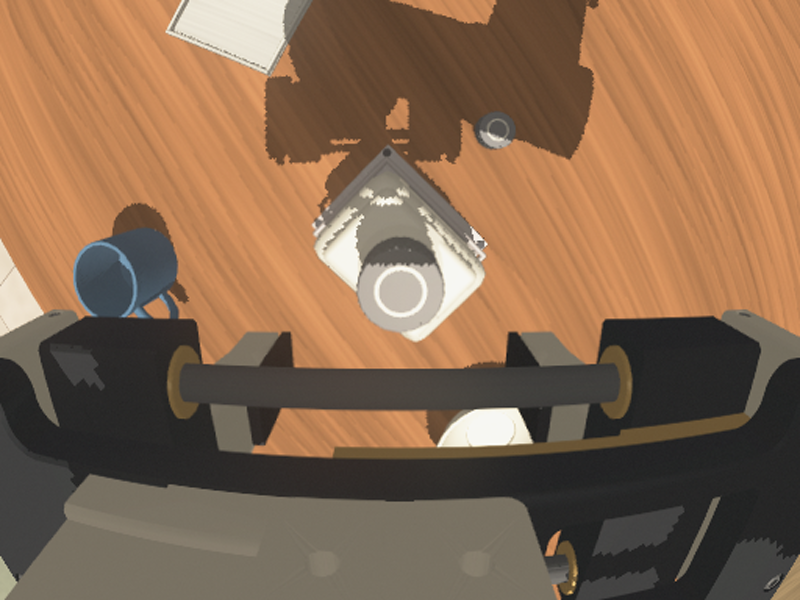

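The wrist view shows the cap's top ring centred at (401,291) of 800x600, clear between the fingers. I'll intersect that ray with the other two.

Run:
```python
from h import *
P=([0.5131,0.1733,0.2982],[179.96,-.08,-123.4])
k=lambda u:(u+.5)/1.5625-.5
print(atz('wrist',k(401),k(291),.216,P),atz('wrist',k(401),k(291),.218,P))
f=lambda x,o:o+(x+.5)/4-.5
T=ray('top',f(97,170),f(101,180));S=ray('scene',f(136,270),f(59,160));W=ray('wrist',k(401),k(291),P)
print(tri([T,S,W]),tri([T,W]),tri([S,W]))
to([.511,.172,.23],-123.4)
```

```text
[0.51084446 0.17181234 0.216     ] [0.51055134 0.17135001 0.218     ]
(array([0.51077675, 0.17180459, 0.21770777]), [np.float64(0.0007969412971531979), np.float64(0.001027588514573387), np.float64(0.00041298367997193327)]) (array([0.51163827, 0.17238692, 0.21274639]), [np.float64(0.0003632615989987321), np.float64(0.00036326159899892086)]) (array([0.51038864, 0.17207896, 0.21755187]), [np.float64(0.0006570784577390245), np.float64(0.0006570784577390465)])
t 2.25 pos [0.5124 0.1716 0.2984] ori [ 1.7995e+02 -1.0000e-01 -1.2343e+02] F [ 0.2  0.  -0.3] M [-0.03  0.08 -0.01] open 0.08006278735570799 0.0
delta [ 0.3  1.3 68.4] ang [ 0.05 -0.1  -0.03]
```

Call:
{"api": "apply_moves", "payload": {"deltas": [{"fingers":70,"delta_pos":[0,0,30],"angular":[0,0,0]},{"fingers":65,"delta_pos":[0,0,60],"angular":[0,0,0]},{"fingers":65,"delta_pos":[0,0,85],"angular":[0,0,0]},{"fingers":65,"delta_pos":[0,0,105],"angular":[0,0,0]},{"fingers":65,"delta_pos":[0,0,116],"angular":[0,0,0]},{"fingers":65,"delta_pos":[0,0,117],"angular":[0,0,0]},{"fingers":65,"delta_pos":[0,0,117],"angular":[0,0,0]}]}}

```text
clock: 2.95
tool_pos: [0.5126, 0.1695, 0.1833]
orientation: [-180.0, 0.0, -123.6]
force: [1.1, -0.2, 1.3]
opening: 0.065
gripper_force: 0.0
```

Run:
```python
from h import *
to([.511,.172,.182],-123.4)
w=snap('wrist','w3')
to([.511,.172,.182],-123.4)
cv2.imwrite('pics/w3b.png',cv2.resize(w[130:290,150:370,::-1],(800,582),interpolation=cv2.INTER_CUBIC))
```

```text
t 2.95 pos [0.5126 0.1695 0.1833] ori [-1.7997e+02  3.0000e-02 -1.2358e+02] F [ 1.1 -0.2  1.3] M [0.05 0.03 0.01] open 0.06500628926718045 0.0
delta [-1.2  2.7  1.3] ang [-0.03  0.03 -0.18]
t 3.0 pos [0.5128 0.1697 0.1837] ori [-1.7996e+02  8.0000e-02 -1.2357e+02] F [-0.5 -0.1  0.4] M [-0.03  0.06  0.03] open 0.06496071350173267 0.0
delta [-0.9  2.8  1.7] ang [-0.04  0.08 -0.17]
```

View pics/w3b.png

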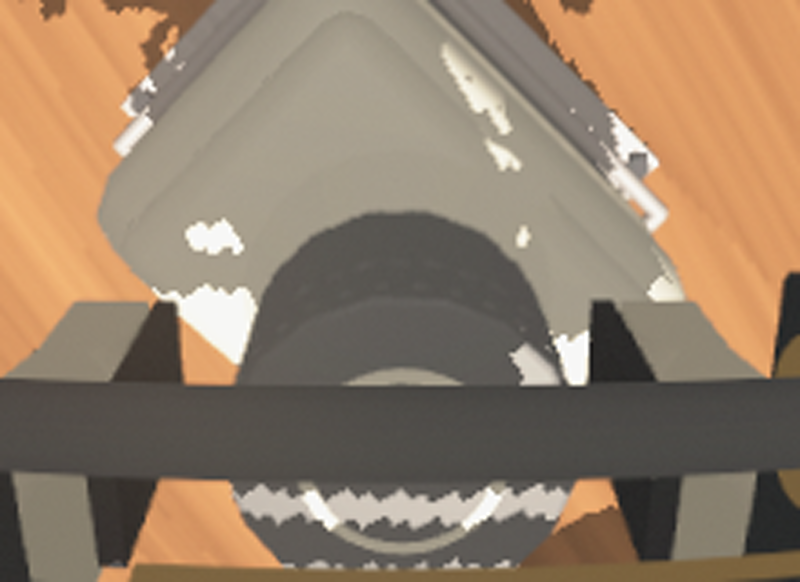

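The crop shows the cap centred at x≈402 and the fingers' midpoint at x≈385. That is about 2.7 mm off in tool y, which matches the measured pose, so I'll correct it and then close.

Call:
{"api": "apply_moves", "payload": {"deltas": [{"fingers":65,"delta_pos":[-1,2.8,1.5],"angular":[0,0,0]},{"fingers":65,"delta_pos":[-1,2.8,1.5],"angular":[0,0,0]},{"fingers":65,"delta_pos":[-1,2.8,1.5],"angular":[0,0,0]},{"fingers":65,"delta_pos":[-1,2.8,1.5],"angular":[0,0,0]}]}}

```text
clock: 3.4
tool_pos: [0.5105, 0.1722, 0.1814]
orientation: [-180.0, 0.0, -123.6]
force: [-0.0, -0.9, 0.1]
opening: 0.0649
gripper_force: 0.0
```

```bash
python3 -c "
from h import *
to([.511,.172,.182],-123.4)"
```

```text
t 3.4 pos [0.5105 0.1722 0.1814] ori [-1.7999e+02  3.0000e-02 -1.2355e+02] F [-0.  -0.9  0.1] M [ 0.01  0.02 -0.01] open 0.06489148214140461 0.0
delta [-0.1 -0.5 -0.6] ang [-0.01  0.03 -0.15]
```

Aligned. I'll close gradually.

Call:
{"api": "apply_moves", "payload": {"deltas": [{"fingers":56,"delta_pos":[0,-0.3,-0.5],"angular":[0,0,0]},{"fingers":50,"delta_pos":[0,-0.3,-0.5],"angular":[0,0,0]},{"fingers":46,"delta_pos":[0,-0.3,-0.5],"angular":[0,0,0]},{"fingers":30,"delta_pos":[0,-0.3,-0.5],"angular":[0,0,0]},{"fingers":20,"delta_pos":[0,-0.3,-0.5],"angular":[0,0,0]},{"fingers":0,"delta_pos":[0,-0.3,-0.5],"angular":[0,0,0]}]}}

```text
clock: 4.0
tool_pos: [0.5111, 0.1717, 0.1817]
orientation: [-180.0, 0.0, -123.6]
force: [4.4, -1.7, -0.9]
opening: 0.0471
gripper_force: 30.0
```

```bash
python3 -c "
from h import *
to([.511,.172,.182],-123.4)"
```

```text
t 4.0 pos [0.5111 0.1717 0.1817] ori [-1.7996e+02  1.0000e-02 -1.2357e+02] F [ 4.4 -1.7 -0.9] M [-1.01 -1.39  0.04] open 0.04711451013349304 29.99214692714986
delta [-0.2  0.3 -0.3] ang [-0.04  0.01 -0.17]
```

Call:
{"api": "apply_moves", "payload": {"deltas": [{"fingers":0,"delta_pos":[0,-0.5,0.5],"angular":[0,0,0]},{"fingers":0,"delta_pos":[0,-0.5,1],"angular":[0,0,0]},{"fingers":0,"delta_pos":[0,-0.5,1.5],"angular":[0,0,0]},{"fingers":0,"delta_pos":[0,-0.5,2],"angular":[0,0,0]},{"fingers":0,"delta_pos":[0,-0.5,2],"angular":[0,0,0]}]}}

```text
clock: 4.5
tool_pos: [0.5112, 0.1717, 0.1808]
orientation: [-180.0, 0.0, -123.5]
force: [-3.3, -1.6, 9.7]
opening: 0.0474
gripper_force: 30.0
```

Call:
{"api": "apply_moves", "payload": {"deltas": [{"fingers":0,"delta_pos":[0,0,0.7],"angular":[0,0,0]},{"fingers":0,"delta_pos":[0,0,1.4],"angular":[0,0,0]},{"fingers":0,"delta_pos":[0,0,2],"angular":[0,0,0]},{"fingers":0,"delta_pos":[0,0,2],"angular":[0,0,0]}]}}

```text
clock: 4.9
tool_pos: [0.5112, 0.1717, 0.1789]
orientation: [-180.0, 0.0, -123.5]
force: [-3.0, -1.9, 11.1]
opening: 0.0473
gripper_force: 30.0
```

Call:
{"api": "apply_moves", "payload": {"deltas": [{"fingers":0,"delta_pos":[0,0,0.5],"angular":[0,0,0]},{"fingers":0,"delta_pos":[0,0,1],"angular":[0,0,0]},{"fingers":0,"delta_pos":[0,0,1.5],"angular":[0,0,0]},{"fingers":0,"delta_pos":[0,0,1.5],"angular":[0,0,0]}]}}

```text
clock: 5.3
tool_pos: [0.5112, 0.1717, 0.1775]
orientation: [-180.0, 0.0, -123.5]
force: [-3.0, -1.8, 11.9]
opening: 0.0476
gripper_force: 30.0
```

Call:
{"api": "apply_moves", "payload": {"deltas": [{"fingers":0,"delta_pos":[0,0,0.5],"angular":[0,0,0]},{"fingers":0,"delta_pos":[0,0,1],"angular":[0,0,0]},{"fingers":0,"delta_pos":[0,0,1],"angular":[0,0,0]}]}}

```text
clock: 5.6
tool_pos: [0.5112, 0.1717, 0.1766]
orientation: [-180.0, 0.0, -123.5]
force: [-3.6, -2.2, 12.4]
opening: 0.0473
gripper_force: 30.0
```

Call:
{"api": "apply_moves", "payload": {"deltas": [{"fingers":0,"delta_pos":[0,0,0.5],"angular":[0,0,0]},{"fingers":0,"delta_pos":[0,0,1],"angular":[0,0,0]},{"fingers":0,"delta_pos":[0,0,1],"angular":[0,0,0]}]}}

```text
clock: 5.9
tool_pos: [0.5112, 0.1717, 0.1756]
orientation: [-180.0, 0.1, -123.5]
force: [-3.2, -2.0, 12.4]
opening: 0.0472
gripper_force: 30.0
```

Call:
{"api": "apply_moves", "payload": {"deltas": [{"fingers":0,"delta_pos":[0,0,0.5],"angular":[0,0,0]},{"fingers":0,"delta_pos":[0,0,1],"angular":[0,0,0]},{"fingers":0,"delta_pos":[0,0,1],"angular":[0,0,0]}]}}

```text
clock: 6.2
tool_pos: [0.5112, 0.1717, 0.1747]
orientation: [-180.0, 0.1, -123.5]
force: [-3.7, -1.6, 12.2]
opening: 0.0475
gripper_force: 30.0
```

Call:
{"api": "apply_moves", "payload": {"deltas": [{"fingers":0,"delta_pos":[0,0,0.5],"angular":[0,0,0]},{"fingers":0,"delta_pos":[0,0,1],"angular":[0,0,0]},{"fingers":0,"delta_pos":[0,0,1],"angular":[0,0,0]}]}}

```text
clock: 6.5
tool_pos: [0.5112, 0.1717, 0.1737]
orientation: [-180.0, 0.1, -123.5]
force: [-4.3, -2.2, 14.3]
opening: 0.0473
gripper_force: 30.0
```

Call:
{"api": "apply_moves", "payload": {"deltas": [{"fingers":0,"delta_pos":[0,0,0.5],"angular":[0,0,0]},{"fingers":0,"delta_pos":[0,0,1],"angular":[0,0,0]},{"fingers":0,"delta_pos":[0,0,1],"angular":[0,0,0]}]}}

```text
clock: 6.8
tool_pos: [0.5112, 0.1717, 0.1728]
orientation: [-180.0, 0.1, -123.5]
force: [-3.9, -2.1, 14.3]
opening: 0.0476
gripper_force: 30.0
```

Call:
{"api": "apply_moves", "payload": {"deltas": [{"fingers":0,"delta_pos":[0,0,0.5],"angular":[0,0,0]},{"fingers":0,"delta_pos":[0,0,0.8],"angular":[0,0,0]},{"fingers":0,"delta_pos":[0,0,0.8],"angular":[0,0,0]}]}}

```text
clock: 7.1
tool_pos: [0.5112, 0.1717, 0.1721]
orientation: [-180.0, 0.1, -123.5]
force: [-4.9, -2.4, 14.3]
opening: 0.0476
gripper_force: 30.0
```

Call:
{"api": "apply_moves", "payload": {"deltas": [{"fingers":0,"delta_pos":[0,0,0.5],"angular":[0,0,0]},{"fingers":0,"delta_pos":[0,0,1],"angular":[0,0,0]},{"fingers":0,"delta_pos":[0,0,1],"angular":[0,0,0]}]}}

```text
clock: 7.4
tool_pos: [0.5112, 0.1717, 0.1711]
orientation: [-180.0, 0.1, -123.5]
force: [-4.1, -1.3, 15.0]
opening: 0.0473
gripper_force: 30.0
```

Call:
{"api": "apply_moves", "payload": {"deltas": [{"fingers":0,"delta_pos":[0,0,0.5],"angular":[0,0,0]},{"fingers":0,"delta_pos":[0,0,0.8],"angular":[0,0,0]},{"fingers":0,"delta_pos":[0,0,0.8],"angular":[0,0,0]}]}}

```text
clock: 7.7
tool_pos: [0.5112, 0.1717, 0.1704]
orientation: [-180.0, 0.1, -123.5]
force: [-5.1, -2.4, 14.5]
opening: 0.0475
gripper_force: 30.0
```

Call:
{"api": "apply_moves", "payload": {"deltas": [{"fingers":0,"delta_pos":[0,0,0.5],"angular":[0,0,0]},{"fingers":0,"delta_pos":[0,0,0.8],"angular":[0,0,0]},{"fingers":0,"delta_pos":[0,0,0.8],"angular":[0,0,0]}]}}

```text
clock: 8.0
tool_pos: [0.5112, 0.1717, 0.17]
orientation: [-179.9, 0.1, -123.5]
force: [-6.7, -2.7, 18.2]
opening: 0.0476
gripper_force: 30.0
```

Call:
{"api": "apply_moves", "payload": {"deltas": [{"fingers":0,"delta_pos":[0,0,0.5],"angular":[0,0,0]},{"fingers":0,"delta_pos":[0,0,0.8],"angular":[0,0,0]},{"fingers":0,"delta_pos":[0,0,0.8],"angular":[0,0,0]}]}}

```text
clock: 8.3
tool_pos: [0.5113, 0.1717, 0.17]
orientation: [-179.9, 0.1, -123.5]
force: [-9.2, -2.7, 24.6]
opening: 0.0477
gripper_force: 30.0
```

Call:
{"api": "apply_moves", "payload": {"deltas": [{"fingers":0,"delta_pos":[0,0,-0.4],"angular":[0,0,0]},{"fingers":0,"delta_pos":[0,0,-0.4],"angular":[0,0,-1.5]},{"fingers":0,"delta_pos":[0,0,-0.4],"angular":[0,0,-3]},{"fingers":0,"delta_pos":[0,0,-0.4],"angular":[0,0,-4.5]},{"fingers":0,"delta_pos":[0,0,-0.4],"angular":[0,0,-6]}]}}

```text
clock: 8.8
tool_pos: [0.5122, 0.1723, 0.17]
orientation: [-179.9, 0.2, -117.5]
force: [-2.3, -0.7, 17.8]
opening: 0.0475
gripper_force: 30.0
```

```bash
python3 -c "
from h import *
to([.511,.172,.17],-61.5)"
```

```text
t 8.8 pos [0.5122 0.1723 0.17  ] ori [-1.7987e+02  1.7000e-01 -1.1745e+02] F [-2.3 -0.7 17.8] M [-0.39  1.26  0.01] open 0.04745776226674455 30.005146058974788
delta [0.8 0.9 0. ] ang [ -0.2    0.09 -55.95]
```

Call:
{"api": "apply_moves", "payload": {"deltas": [{"fingers":0,"delta_pos":[0,0,0.3],"angular":[0,0,-2]},{"fingers":0,"delta_pos":[0,0,0.3],"angular":[0,0,-4]},{"fingers":0,"delta_pos":[0,0,0.3],"angular":[0,0,-6]},{"fingers":0,"delta_pos":[0,0,0.3],"angular":[0,0,-8]},{"fingers":0,"delta_pos":[0,0,0.3],"angular":[0,0,-10]}]}}

```text
clock: 9.3
tool_pos: [0.5124, 0.1728, 0.17]
orientation: [-179.8, 0.2, -107.4]
force: [-4.3, 1.6, 19.1]
opening: 0.0475
gripper_force: 30.0
```

```bash
python3 -c "
from h import *
to([.511,.172,.17],-61.5)"
```

```text
t 9.3 pos [0.5124 0.1728 0.17  ] ori [-179.82    0.21 -107.43] F [-4.3  1.6 19.1] M [ 0.27  1.85 -0.12] open 0.04749042016828432 30.00534693357622
delta [1.2 1.1 0. ] ang [ -0.25   0.12 -45.93]
```

Call:
{"api": "apply_moves", "payload": {"deltas": [{"fingers":0,"delta_pos":[0,0,0.1],"angular":[0,0,-2.5]},{"fingers":0,"delta_pos":[0,0,0.1],"angular":[0,0,-5]},{"fingers":0,"delta_pos":[0,0,0.1],"angular":[0,0,-7.5]},{"fingers":0,"delta_pos":[0,0,0.1],"angular":[0,0,-10]},{"fingers":0,"delta_pos":[0,0,0.1],"angular":[0,0,-12.5]},{"fingers":0,"delta_pos":[0,0,0.1],"angular":[0,0,-15]},{"fingers":0,"delta_pos":[0,0,0.1],"angular":[0,0,-17.5]},{"fingers":0,"delta_pos":[0,0,0.1],"angular":[0,0,-20]}]}}

```text
clock: 10.1
tool_pos: [0.5123, 0.1729, 0.17]
orientation: [-179.8, 0.1, -87.4]
force: [-5.9, 0.4, 20.4]
opening: 0.0475
gripper_force: 30.0
```

```bash
python3 -c "
from h import *
to([.511,.172,.17],-61.5)"
```

```text
t 10.1 pos [0.5123 0.1729 0.17  ] ori [-1.7976e+02  1.4000e-01 -8.7400e+01] F [-5.9  0.4 20.4] M [ 0.32  2.12 -0.1 ] open 0.04753791317358152 30.006573916944035
delta [0.8 1.4 0. ] ang [ -0.26   0.08 -25.9 ]
```

Call:
{"api": "apply_moves", "payload": {"deltas": [{"fingers":0,"delta_pos":[0,0,0],"angular":[0,0,-2.5]},{"fingers":0,"delta_pos":[0,0,0],"angular":[0,0,-5]},{"fingers":0,"delta_pos":[0,0,0],"angular":[0,0,-7.5]},{"fingers":0,"delta_pos":[0,0,0],"angular":[0,0,-10]},{"fingers":0,"delta_pos":[0,0,0],"angular":[0,0,-13]},{"fingers":0,"delta_pos":[0,0,0],"angular":[0,0,-16]},{"fingers":0,"delta_pos":[0,0,0],"angular":[0,0,-19]},{"fingers":0,"delta_pos":[0,0,0],"angular":[0,0,-22]},{"fingers":0,"delta_pos":[0,0,0],"angular":[0,0,-25]},{"fingers":0,"delta_pos":[0,0,0],"angular":[0,0,-27]}]}}

```text
clock: 11.1
tool_pos: [0.5123, 0.1729, 0.17]
orientation: [-179.7, 0.0, -60.4]
force: [-5.4, 1.1, 19.9]
opening: 0.0474
gripper_force: 30.0
```

Run:
```python
from h import *
to([.511,.172,.17],-61.5)
w=snap('wrist','w4')
cv2.imwrite('pics/w4b.png',cv2.resize(w[100:290,130:380,::-1],(789,600),interpolation=cv2.INTER_CUBIC))
```

```text
t 11.1 pos [0.5123 0.1729 0.17  ] ori [-1.7973e+02  2.0000e-02 -6.0390e+01] F [-5.4  1.1 19.9] M [ 0.39  2.37 -0.13] open 0.04742653349246525 30.005083595679025
delta [0.2 1.6 0. ] ang [-0.27  0.02  1.11]
```

Call:
{"api": "apply_moves", "payload": {"deltas": [{"fingers":0,"delta_pos":[0,0,-1],"angular":[0,0,0]},{"fingers":0,"delta_pos":[0,0,-2],"angular":[0,0,0]},{"fingers":0,"delta_pos":[0,0,-3],"angular":[0,0,0]},{"fingers":0,"delta_pos":[0,0,-4],"angular":[0,0,0]},{"fingers":0,"delta_pos":[0,0,-5],"angular":[0,0,0]},{"fingers":0,"delta_pos":[0,0,-6],"angular":[0,0,0]},{"fingers":0,"delta_pos":[0,0,-7],"angular":[0,0,0]},{"fingers":0,"delta_pos":[0,0,-8],"angular":[0,0,0]},{"fingers":0,"delta_pos":[0,0,-8],"angular":[0,0,0]}]}}

```text
clock: 12.05
tool_pos: [0.5123, 0.1729, 0.1768]
orientation: [-179.8, 0.0, -60.5]
force: [-1.7, 0.4, 10.1]
opening: 0.047
gripper_force: 30.0
```

Call:
{"api": "apply_moves", "payload": {"deltas": [{"fingers":0,"delta_pos":[0,0,-1],"angular":[0,0,0]},{"fingers":0,"delta_pos":[0,0,-2],"angular":[0,0,0]},{"fingers":0,"delta_pos":[0,0,-3],"angular":[0,0,0]},{"fingers":0,"delta_pos":[0,0,-4],"angular":[0,0,0]},{"fingers":0,"delta_pos":[0,0,-5],"angular":[0,0,0]},{"fingers":0,"delta_pos":[0,0,-6],"angular":[0,0,0]},{"fingers":0,"delta_pos":[0,0,-6],"angular":[0,0,0]}]}}

```text
clock: 12.75
tool_pos: [0.5122, 0.1729, 0.1825]
orientation: [-179.8, 0.0, -60.5]
force: [-0.3, 2.1, 7.8]
opening: 0.0474
gripper_force: 30.0
```

Call:
{"api": "apply_moves", "payload": {"deltas": [{"fingers":0,"delta_pos":[0,0,-1],"angular":[0,0,0]},{"fingers":0,"delta_pos":[0,0,-2],"angular":[0,0,0]},{"fingers":0,"delta_pos":[0,0,-3],"angular":[0,0,0]},{"fingers":0,"delta_pos":[0,0,-4],"angular":[0,0,0]},{"fingers":0,"delta_pos":[0,0,-5],"angular":[0,0,0]},{"fingers":0,"delta_pos":[0,0,-5],"angular":[0,0,0]}]}}

```text
clock: 13.35
tool_pos: [0.5106, 0.1716, 0.1856]
orientation: [179.9, 0.0, -60.6]
force: [-1.5, 1.0, 2.3]
opening: 0.0475
gripper_force: 30.0
```

Call:
{"api": "apply_moves", "payload": {"deltas": [{"fingers":0,"delta_pos":[0,0,-1],"angular":[0,0,0]},{"fingers":0,"delta_pos":[0,0,-2],"angular":[0,0,0]},{"fingers":0,"delta_pos":[0,0,-3],"angular":[0,0,0]},{"fingers":0,"delta_pos":[0,0,-3],"angular":[0,0,0]}]}}

```text
clock: 13.75
tool_pos: [0.5111, 0.1716, 0.1889]
orientation: [-180.0, 0.0, -60.6]
force: [0.2, -0.4, -0.9]
opening: 0.0473
gripper_force: 30.0
```

Free: the force is about zero. I'll lift off.

Call:
{"api": "apply_moves", "payload": {"deltas": [{"fingers":0,"delta_pos":[0,0,-3],"angular":[0,0,0]},{"fingers":0,"delta_pos":[0,0,-7],"angular":[0,0,0]},{"fingers":0,"delta_pos":[0,0,-12],"angular":[0,0,0]},{"fingers":0,"delta_pos":[0,0,-18],"angular":[0,0,0]},{"fingers":0,"delta_pos":[0,0,-26],"angular":[0,0,0]},{"fingers":0,"delta_pos":[0,0,-36],"angular":[0,0,0]},{"fingers":0,"delta_pos":[0,0,-46],"angular":[0,0,0]},{"fingers":0,"delta_pos":[0,0,-52],"angular":[0,0,0]},{"fingers":0,"delta_pos":[0,0,-52],"angular":[0,0,0]}]}}

```text
clock: 14.65
tool_pos: [0.5117, 0.1719, 0.2422]
orientation: [-179.9, 0.0, -60.6]
force: [0.1, 0.3, 0.6]
opening: 0.0476
gripper_force: 30.0
```

Run:
```python
from h import *
to([.501,-.1215,.24],-61.4)
s=snap('scene','s5')
cv2.imwrite('pics/s5b.png',cv2.resize(s[120:250,190:363,::-1],(798,600),interpolation=cv2.INTER_CUBIC))
```

```text
t 14.65 pos [0.5117 0.1719 0.2422] ori [-1.7988e+02  1.0000e-02 -6.0560e+01] F [0.1 0.3 0.6] M [ 0.    0.13 -0.05] open 0.04759078248424658 29.99463543771526
delta [250.3 153.5   1.8] ang [-0.12  0.01  0.84]
```

View pics/s5b.png

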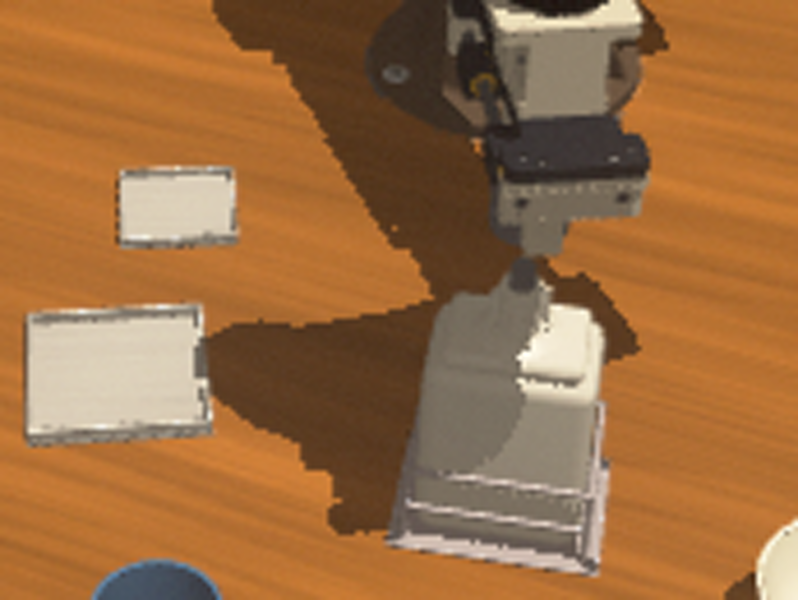

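The crop shows the near finger hiding the cap, with a small dark part under it at (523,272). The opening of 47.6 mm under 30 N says the cap is held. I'll check with the wrist view.

Run:
```python
from h import *
p=ctrl.camera_params('scene');M=np.linalg.inv(np.array(p['cam_to_world']))
for q in([.5117,.1719,.238],[.5117,.1719,.276],[.5117,.1719,.187],[.5117,.1719,.242]):
    c=M@np.r_[q,1];u=p['cx']+p['fx']*c[0]/-c[2];v=p['cy']-p['fy']*c[1]/-c[2];print(q,(u-190)*4.61,(v-120)*4.61)
w=snap('wrist','w5')
cv2.imwrite('pics/w5b.png',cv2.resize(w[100:290,130:380,::-1],(789,600),interpolation=cv2.INTER_CUBIC))
```

```text
[0.5117, 0.1719, 0.238] 524.4160289005357 225.272909658614
[0.5117, 0.1719, 0.276] 529.505423427084 174.18002858424035
[0.5117, 0.1719, 0.187] 517.8941786373185 290.74634036735534
[0.5117, 0.1719, 0.242] 524.9422409444586 219.99022048216605
```

View pics/w5b.png

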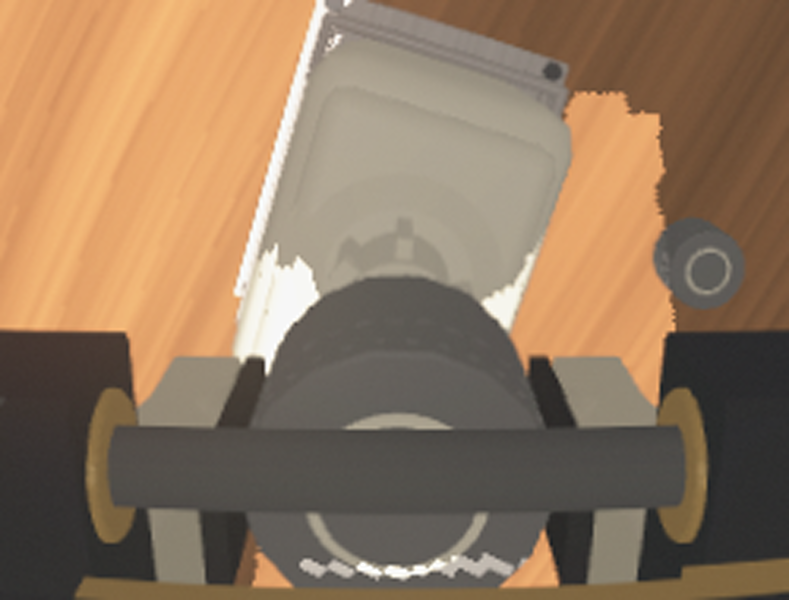

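The cap is in the fingers, upright, and the bare neck shows below it. Next I'll carry it over the tray.

Call:
{"api": "apply_moves", "payload": {"deltas": [{"fingers":0,"delta_pos":[10,6,0],"angular":[0,0,0]},{"fingers":0,"delta_pos":[32,20,0],"angular":[0,0,0]},{"fingers":0,"delta_pos":[65,40,0],"angular":[0,0,0]},{"fingers":0,"delta_pos":[100,61,0],"angular":[0,0,0.8]},{"fingers":0,"delta_pos":[138,85,0],"angular":[0,0,0.8]},{"fingers":0,"delta_pos":[175,107,0],"angular":[0,0,0.8]},{"fingers":0,"delta_pos":[208,127,0],"angular":[0,0,0.8]},{"fingers":0,"delta_pos":[232,142,0],"angular":[0,0,0.8]},{"fingers":0,"delta_pos":[246,151,0],"angular":[0,0,0.8]},{"fingers":0,"delta_pos":[250,153.5,0],"angular":[0,0,0.8]}]}}

```text
clock: 15.75
tool_pos: [0.4994, -0.1236, 0.2403]
orientation: [179.9, 0.0, -61.5]
force: [-0.4, 0.8, -1.0]
opening: 0.0474
gripper_force: 30.0
```

Call:
{"api": "apply_moves", "payload": {"deltas": [{"fingers":0,"delta_pos":[0,0,8],"angular":[0,0,0]},{"fingers":0,"delta_pos":[0,0,28],"angular":[0,0,0]},{"fingers":0,"delta_pos":[0,0,56],"angular":[0,0,0]},{"fingers":0,"delta_pos":[0,0,88],"angular":[0,0,0]},{"fingers":0,"delta_pos":[0,0,120],"angular":[0,0,0]},{"fingers":0,"delta_pos":[0,0,150],"angular":[0,0,0]},{"fingers":0,"delta_pos":[0,0,174],"angular":[0,0,0]},{"fingers":0,"delta_pos":[0,0,190],"angular":[0,0,0]},{"fingers":0,"delta_pos":[0,0,197],"angular":[0,0,0]},{"fingers":0,"delta_pos":[0,0,197],"angular":[0,0,0]}]}}

```text
clock: 16.75
tool_pos: [0.4995, -0.121, 0.0428]
orientation: [179.9, 0.1, -61.3]
force: [0.4, 0.6, 0.6]
opening: 0.0473
gripper_force: 30.0
```

Run:
```python
from h import *
to([.501,-.1215,.012],-61.4)
w=snap('wrist','w6');s=snap('scene','s6')
L=np.hstack([cv2.resize(w,(512,384)),cv2.resize(s[130:250,170:260],(288,384),interpolation=2)])
cv2.imwrite('pics/w6b.png',L[:,:,::-1])
```

```text
t 16.75 pos [ 0.4995 -0.121   0.0428] ori [ 1.7988e+02  5.0000e-02 -6.1320e+01] F [0.4 0.6 0.6] M [-0.02  0.07 -0.01] open 0.04729633144601564 29.99461913524101
delta [ 1.2 -1.1 30.8] ang [0.12 0.05 0.08]
```

View pics/w6b.png

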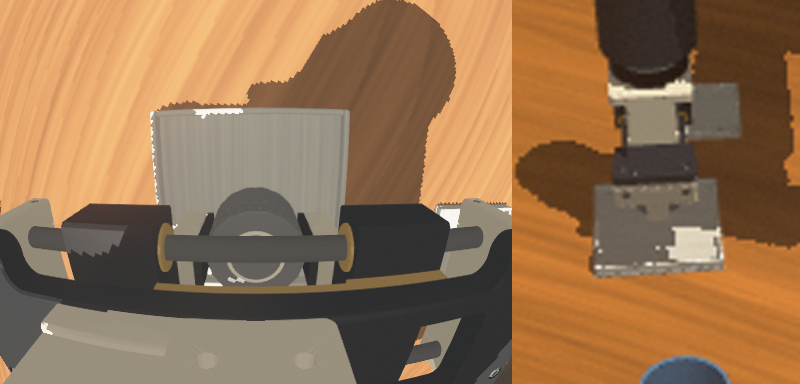

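The picture shows the cap centred over the larger tray (cap x≈255, tray 152–350) and aligned with its sides. I'll lower it gently.

Call:
{"api": "apply_moves", "payload": {"deltas": [{"fingers":0,"delta_pos":[0,0,8],"angular":[0,0,0]},{"fingers":0,"delta_pos":[0,0,16],"angular":[0,0,0]},{"fingers":0,"delta_pos":[0,0,23],"angular":[0,0,0]},{"fingers":0,"delta_pos":[0,0,28],"angular":[0,0,0]},{"fingers":0,"delta_pos":[0,0,31],"angular":[0,0,0]},{"fingers":0,"delta_pos":[0,0,32],"angular":[0,0,0]},{"fingers":0,"delta_pos":[0,0,32],"angular":[0,0,0]}]}}

```text
clock: 17.55
tool_pos: [0.5003, -0.1216, 0.0117]
orientation: [180.0, 0.0, -61.4]
force: [0.3, -0.1, 0.1]
opening: 0.0473
gripper_force: 30.0
```

Call:
{"api": "apply_moves", "payload": {"deltas": [{"fingers":0,"delta_pos":[0,0,0.5],"angular":[0,0,0]},{"fingers":0,"delta_pos":[0,0,1],"angular":[0,0,0]},{"fingers":0,"delta_pos":[0,0,1.5],"angular":[0,0,0]},{"fingers":0,"delta_pos":[0,0,1.5],"angular":[0,0,0]}]}}

```text
clock: 17.95
tool_pos: [0.5003, -0.1215, 0.0104]
orientation: [-180.0, -0.0, -61.4]
force: [0.1, 0.4, -0.5]
opening: 0.0476
gripper_force: 30.0
```

Call:
{"api": "apply_moves", "payload": {"deltas": [{"fingers":0,"delta_pos":[0,0,0.5],"angular":[0,0,0]},{"fingers":0,"delta_pos":[0,0,1],"angular":[0,0,0]},{"fingers":0,"delta_pos":[0,0,1.5],"angular":[0,0,0]},{"fingers":0,"delta_pos":[0,0,1.5],"angular":[0,0,0]}]}}

```text
clock: 18.35
tool_pos: [0.5002, -0.1215, 0.0088]
orientation: [180.0, 0.0, -61.4]
force: [-0.2, 0.1, -0.4]
opening: 0.0471
gripper_force: 30.0
```

Call:
{"api": "apply_moves", "payload": {"deltas": [{"fingers":0,"delta_pos":[0,0,0.5],"angular":[0,0,0]},{"fingers":0,"delta_pos":[0,0,0.8],"angular":[0,0,0]},{"fingers":0,"delta_pos":[0,0,0.8],"angular":[0,0,0]}]}}

```text
clock: 18.65
tool_pos: [0.5003, -0.1215, 0.008]
orientation: [180.0, 0.0, -61.4]
force: [0.2, 0.9, -0.9]
opening: 0.0475
gripper_force: 30.0
```

Call:
{"api": "apply_moves", "payload": {"deltas": [{"fingers":0,"delta_pos":[0,0,0.5],"angular":[0,0,0]},{"fingers":0,"delta_pos":[0,0,0.8],"angular":[0,0,0]},{"fingers":0,"delta_pos":[0,0,0.8],"angular":[0,0,0]}]}}

```text
clock: 18.95
tool_pos: [0.5004, -0.1215, 0.0075]
orientation: [-180.0, -0.0, -61.4]
force: [-0.6, 0.4, 4.8]
opening: 0.0477
gripper_force: 30.0
```

Call:
{"api": "apply_moves", "payload": {"deltas": [{"fingers":0,"delta_pos":[0,0,0.4],"angular":[0,0,0]},{"fingers":0,"delta_pos":[0,0,0.6],"angular":[0,0,0]},{"fingers":0,"delta_pos":[0,0,0.6],"angular":[0,0,0]}]}}

```text
clock: 19.25
tool_pos: [0.5004, -0.1215, 0.0075]
orientation: [-180.0, -0.0, -61.3]
force: [-4.2, 1.3, 11.6]
opening: 0.0474
gripper_force: 30.0
```

Contact at 7.5 mm, so the cap is on the floor. I'll ease off and open only to 60 mm.

Call:
{"api": "apply_moves", "payload": {"deltas": [{"fingers":0,"delta_pos":[0,0,-1],"angular":[0,0,0]},{"fingers":0,"delta_pos":[0,0,-1],"angular":[0,0,0]},{"fingers":50,"delta_pos":[0,0,-1],"angular":[0,0,0]},{"fingers":54,"delta_pos":[0,0,-1],"angular":[0,0,0]},{"fingers":60,"delta_pos":[0,0,-1],"angular":[0,0,0]},{"fingers":60,"delta_pos":[0,0,-1],"angular":[0,0,0]},{"fingers":60,"delta_pos":[0,0,-1],"angular":[0,0,0]}]}}

```text
clock: 19.95
tool_pos: [0.5003, -0.1215, 0.0076]
orientation: [180.0, 0.0, -61.4]
force: [0.0, -0.4, -0.4]
opening: 0.0596
gripper_force: 0.0
```

Call:
{"api": "apply_moves", "payload": {"deltas": [{"fingers":60,"delta_pos":[0,0,-5],"angular":[0,0,0]},{"fingers":60,"delta_pos":[0,0,-20],"angular":[0,0,0]},{"fingers":60,"delta_pos":[0,0,-45],"angular":[0,0,0]},{"fingers":60,"delta_pos":[0,0,-80],"angular":[0,0,0]},{"fingers":60,"delta_pos":[0,0,-120],"angular":[0,0,0]},{"fingers":60,"delta_pos":[0,0,-150],"angular":[0,0,0]},{"fingers":60,"delta_pos":[0,0,-160],"angular":[0,0,0]},{"fingers":60,"delta_pos":[0,0,-160],"angular":[0,0,0]}]}}

```text
clock: 20.75
tool_pos: [0.5012, -0.1215, 0.1696]
orientation: [-179.8, -0.1, -61.4]
force: [0.5, 0.9, 0.5]
opening: 0.0602
gripper_force: 0.0
```

Run:
```python
from h import *
to([.501,-.1215,.012],-61.4)
w=snap('wrist','w7')
cv2.imwrite('pics/w7b.png',w[:,:,::-1])
```

```text
t 20.75 pos [ 0.5012 -0.1215  0.1696] ori [-1.7979e+02 -8.0000e-02 -6.1360e+01] F [0.5 0.9 0.5] M [-0.    0.15  0.02] open 0.06017414886875694 0.0
delta [ -0.3   0.8 157.6] ang [-0.21 -0.08  0.04]
```

View pics/w7b.png

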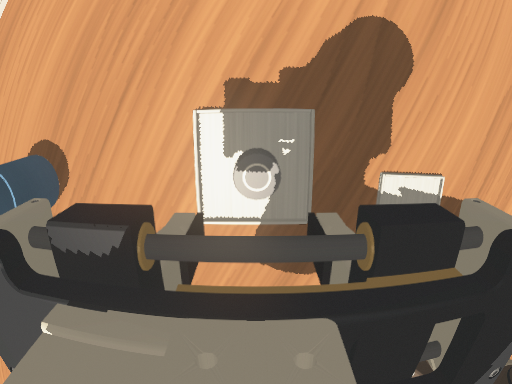

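The cap lies flat, top up, at (257,176) in the middle of the tray, and the gripper is clear. I'll hand the job in.

```bash
python3 -c "
from plant import ctrl
print(ctrl.close_job())"
```

```text
the job is handed in; nothing more can be done
None
```

The jug is open and its cap lies flat, open side down, in the middle of the larger tray; the job is handed in at about 21 s, but the hand-in returned no verdict.

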